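Drop a batch of chokes: fill the hopper and hold its spring shutter open

ROBOT

A 6-joint arm with a two-finger parallel gripper is mounted at the origin on the work surface. World frame = base frame: x ahead of the robot, y to its left, z up, the work surface at z = 0. Lengths are in mm, angles in rad, forces in N, time in s.
With the tool pointing down it reaches from about 275 to 1000 mm from the base axis. Payload 8.4 kg.
Tool frame: the origin (TCP) lies between the finger pads; the fingertips stand 22 mm ahead of it and the grasp point (between the pads) lies 3 mm ahead of it; z points along the fingers, y is the line along which they close (so a half turn about z gives the same grasp; the last joint's range is limited). The gripper opens to 85 mm and grips with 20 to 120 N. Pads are 22 mm wide; open, the fingers measure 114 mm over their backs; the gripper's body (76 mm by 85 mm) begins 54 mm behind the grasp point. The pads swing forward as they close: fully open they stand 13 mm farther back than shut.
Start: joints at [1.16, 0.353, 1.633, -0, 1.155, -0.002], TCP at [248.442, 573.502, 232.681] pointing down, gripper open.
Joint ranges: [-2.63, 2.63], [-0.92, 2.1], [0.06, 2.66], [-1.3, 4.44], [0, 2.69], [-3.02, 3.02]. Speed limits (rad/s): [2.22, 2.22, 2.79, 3.14, 3.14, 3.14].

INTERFACE

Orientations are given as [roll, pitch, yaw] about the fixed x, y, z axes, in that order (R = Rz(yaw) Ry(pitch) Rx(roll)).
In Python, from rig import r, grab_frame gives the robot as it stands.
- The arm moves only by the shell command python3 -m inch 'ROWS' [FORCE]. ROWS is JSON, a list of rows, each a list of 7 numbers: the turn, a rotation vector about the tool's x, y, z as a fraction of full scale, then the shift along the tool's x, y, z as a fraction of full scale, then the closure, from 0 (fully open) to 1 (shut). In form: [[rx, ry, rz, dx, dy, dz, fingers], ...]. A call has 1 to 8 rows; each row shifts and turns the commanded pose from where the row before left it, along the tool's axes as they then stand; what a row does not reach is not made up. Full scale, the value 1, is 2.5 cm for a shift and pi rad for a turn. A row lasts 1/12 s, in which the tool goes at most 41.7 mm and 7.16 degrees, less where a joint would pass 70% of its speed; a pose out of reach is approached as far as the arm can. A call with a number of a shift or a turn outside -1 to 1 is refused whole. A call with a gripper value outside its range is refused whole. The fingers move at their own pace and stop on an object; FORCE is the grip in N (left out, the last holds). Time passes only in rows, so rows that do not move let the fingers close. It gives the time, the measured TCP pose, the force, the opening and the grip force at its end, in the units of the state.
- r.sense(): the state, without advancing time (a new reading comes with each control period).
- grab_frame(name): name is "scene" or "side" or "wrist"; returns a dict with "pixels" (384x512x3 uint8, red, green, blue), "z_map" (384x512 float32, mm along the optical axis (not along the pixel's ray), 0 where there is no reading), "vertical_fov" (degrees; the focal length in pixels is half the picture's height over the tangent of half this angle, whatever the lens; pixels are square), "cx", "cy" (the principal point, pixels), "cam_to_world" (4x4, takes a point from camera to world coordinates). Camera axes: x right, y down, z forward; pixel columns grow to the right and rows downward; lengths in mm; the calibration is good to about 2 mm. A picture is of the moment at which its call begins.
- r.sign_off(): hands the job in; it is judged then, once.
The state is a dict: "clock": time; "qpos": joint angles; "qvel": joint speeds; "joint_efforts": joint torques, N m; "eef_pos": TCP position; "tcp_rot": TCP orientation; "contact_force": force on the tool from outside, world axes, zero at the start; "wrist_torque": the same for the moment, N m; "opening": opening from 0.0 (shut) to 1.0 (fully open); "grasp_force": force on a finger pad.
Only numpy, scipy, OpenCV 4.12 (cv2) and the standard library are available. Lean on these libraries where they do the work, as an engineer would, in place of code of your own. Each camera call takes 0.05 s, during which the arm holds its last target. There are 200 camera calls.

TASK

Pour all six choke coils from the steel cup into the hopper of the batch dropper while its shutter is shut, and stand the empty cup upright on the bench, let go. Then, with the gripper, push the shutter arm against its spring all the way to its stop, so that all six coils drop into the tray below, and finish while still holding the arm there. Leave the fan, the heat sink and the multimeter alone.

Things in the scene. Friction and masses are not known exactly. Their poses are not given: they have to be found in the camera images.
- dropper: Batch dropper, a fixed metal bench fixture: funnel hopper above a square open tray; origin on the bench under the hopper's axis, z up. 6 mm base plate over own x -60..60, y -60..135 mm. At own y +100 mm stands the arm's pivot column, 22 mm thick (32 mm cap), 107 mm tall; a 14 mm bracket at height 62 mm joins it to the hopper. A stop block at own x 36, y 125 is 46 mm tall.
- hopper_mouth (a point): Centre of the hopper's round mouth at rim height, 112 mm above the bench. The hopper is 124 mm outside and 118 mm inside diameter at the mouth and tapers to a 70 mm bore between heights 70 and 44 mm, open below (closed only by the shutter).
- tray_floor (a point): Centre of the tray's floor (10 mm above the bench), on the hopper's axis. Tray 110 mm square outside, 4 mm walls, rim at height 32 mm.
- pivot (a point): A point (height 40 mm) on the vertical hinge axis of the shutter arm, 100 mm from the hopper's axis along the dropper's +y.
- shutter_arm (a joint): Angle of the shutter arm, rad. 0 = shut: its 88 mm disc (height 37 to 41 mm) closes the hopper's bore from below. It grows clockwise seen from above, to the hard stop at 1.05; the bore is clear from about 0.85. A torsion spring shuts it whenever let go: about 0.25 N m at 0, 0.78 N m at the stop, or 2.3 to 7 N at the post.
- post_top (a point): Centre of the top of the arm's upright round steel post, 14 mm diameter, from height 43 to 113 mm, 110 mm from the hinge axis on the side away from the hopper. At dropper x -55, y +195 mm when shut and x +55, y +195 mm at the stop: it moves on an arc about the pivot, toward the dropper's +x (away from the robot).
- cup: Loose plain steel cup, open and round, no handle; origin at the centre of its underside, z towards its mouth. 72 mm tall, outside diameter 55 mm at the foot and 68 mm at the rim (about 64 mm at 50 mm height), 3 mm wall, 4 mm bottom; 0.10 to 0.16 kg empty. It starts upright on the bench with the six chokes in it.
- cup_rim (a point): Centre of the cup's mouth, 72 mm above its underside.
- choke1: Choke coil, a small drum: 14 mm diameter, 16 mm long, black flanges and copper middle, 12 g; origin at its middle, z along its axis. Starts standing in the cup.
- choke2: Choke coil, a small drum: 14 mm diameter, 16 mm long, black flanges and copper middle, 12 g; origin at its middle, z along its axis. Starts standing in the cup.
- choke3: Choke coil, a small drum: 14 mm diameter, 16 mm long, black flanges and copper middle, 12 g; origin at its middle, z along its axis. Starts standing in the cup.
- choke4: Choke coil, a small drum: 14 mm diameter, 16 mm long, black flanges and copper middle, 12 g; origin at its middle, z along its axis. Starts standing in the cup.
- choke5: Choke coil, a small drum: 14 mm diameter, 16 mm long, black flanges and copper middle, 12 g; origin at its middle, z along its axis. Starts standing in the cup.
- choke6: Choke coil, a small drum: 14 mm diameter, 16 mm long, black flanges and copper middle, 12 g; origin at its middle, z along its axis. Starts standing in the cup.
- fan: Bystander: loose square cooling fan, 80 x 80 x 25 mm, lying flat; origin at the centre of its underside. Leave alone.
- heat_sink: Bystander: loose finned aluminium heat sink, 60 x 45 x 28 mm; origin at the centre of its underside. Leave alone.
- meter: Bystander: loose orange multimeter lying face up, 170 x 85 x 44 mm with its dial; origin at the centre of its underside, long side along its x. Leave alone.
There are look-alikes about, which are no part of the job. There is more than one size of the cup; the one meant has the size given above.

How it is judged:
By the outcome, as a careful person would: the job done as asked, in the order asked, and still so for the second after the job is handed in, while the arm keeps its last pose, push and grip.
It also fails if it takes over 67 s, if anything falls off the work surface, if the arm or the gripper's body presses on something with over 40 N, if the wrist force passes 120 N, or if a joint passes its speed limit or range.

## Working session

There is one attempt and no reset: what is moved stays moved. The work goes in short steps, Python scripts to look and compute and a shell command to move; the robot and the scene stay as the last step left them, time stands still between calls to the robot, and variables do not carry over. Pictures are saved under pics/ and viewed, at most 10 in all, crops included, and the job is handed in when it is done.

```bash
mkdir -p pics; ls
cat > h.py <<'E'
import numpy as np,cv2
from rig import r,grab_frame
def shot(n,f):
    d=grab_frame(n); cv2.imwrite('pics/'+f+'.png',d['pixels'][:,:,::-1]); np.savez('pics/'+f+'.npz',**d); return d
def foc(d): return d['pixels'].shape[0]/2/np.tan(np.radians(float(d['vertical_fov']))/2)
def cloud(d):
    z=d['z_map'].astype(float); f=foc(d); v,u=np.mgrid[:z.shape[0],:z.shape[1]]
    P=np.stack([(u-d['cx'])/f*z,(v-d['cy'])/f*z,z,np.ones_like(z)],-1)@np.array(d['cam_to_world']).T
    P=P[...,:3]; P[z==0]=np.nan; return P
def ray(d,u,v,h):
    T=np.array(d['cam_to_world']);f=foc(d);k=T[:3,:3]@[(u-d['cx'])/f,(v-d['cy'])/f,1]
    o=T[:3,3]; return o+k*(h-o[2])/k[2]
E
python3 - <<'E'
from h import *
a=shot('scene','s0');b=shot('side','d0')
for d in(a,b): print(d['vertical_fov'],d['cx'],d['cy'],np.round(d['cam_to_world'],2).tolist(),d.keys())
cv2.imwrite('pics/both.png',cv2.resize(np.vstack([a['pixels'],b['pixels']])[:,:,::-1],(400,600)))
print(r.sense())
E
```

```text
pics
50.85278782843239 256.29037850530705 192.92997171353827 [[0.43, 0.49, -0.76, 1391.02], [0.9, -0.26, 0.35, -469.69], [-0.02, -0.83, -0.55, 720.64], [0.0, 0.0, 0.0, 1.0]] dict_keys(['pixels', 'z_map', 'vertical_fov', 'cx', 'cy', 'cam_to_world'])
52.43237481689174 258.0423094397296 202.1429592041586 [[0.71, -0.51, 0.48, 132.95], [-0.7, -0.52, 0.48, -496.05], [0.0, -0.68, -0.73, 674.69], [0.0, 0.0, 0.0, 1.0]] dict_keys(['pixels', 'z_map', 'vertical_fov', 'cx', 'cy', 'cam_to_world'])
{'clock': 0.1, 'qpos': array([ 1.15960393e+00,  3.53560476e-01,  1.63407750e+00,  1.34254876e-05,
        1.15519070e+00, -2.40244400e-03]), 'qvel': array([-0.00016544, -0.00186032, -0.00042904,  0.00150215, -0.00067855,
        0.00155626]), 'joint_efforts': array([-7.91835419e-05, -6.06360626e+01, -3.42819607e+01, -1.70460271e-04,
        3.79541700e-03, -5.11718838e-05]), 'eef_pos': array([248.26195676, 573.10668816, 232.04066145]), 'tcp_rot': array([-3.14035666e+00, -1.52453323e-05,  2.73279727e+00]), 'contact_force': array([-0.0890151 ,  0.52398473, -0.69660796]), 'wrist_torque': array([-0.00363677,  0.03356822, -0.03641075]), 'grasp_force': 0.0, 'opening': 0.9967445395107544}
```

View pics/s0.png

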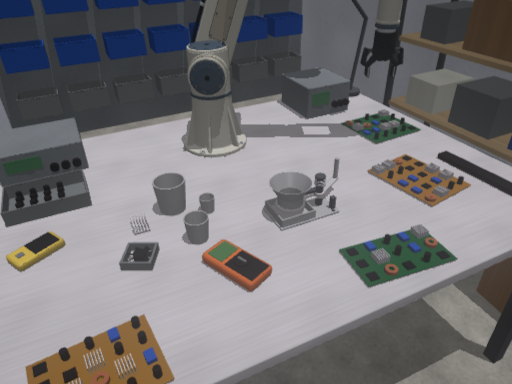

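View pics/d0.png

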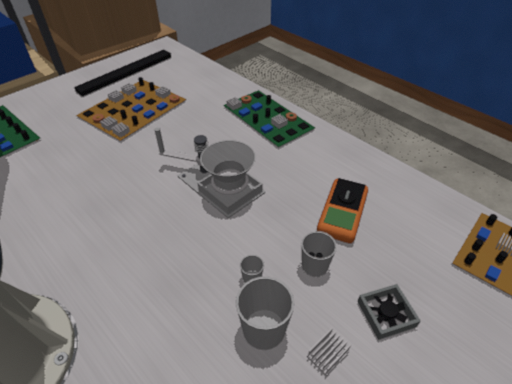

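The scene view shows the dropper at about (291,190) with its post at (336,168). There are three cups: large (171,195), small (207,203) and medium (197,228). In the side view the medium cup at (318,255) has dark chokes in it, and the meter sits close by at (345,208). Next I'll measure from both depth maps.

Run:
```python
from h import *
S={n:dict(np.load(f'pics/{n}.npz')) for n in('s0','d0')}
rg={'s0':dict(cup=(180,210,212,244),big=(152,176,188,214),small=(198,194,216,213),hop=(268,176,313,215),post=(330,155,342,182),meter=(200,238,274,288),cap=(313,172,328,182)),
    'd0':dict(cup=(298,234,338,276),big=(236,282,294,348),small=(238,256,266,280),hop=(198,145,258,190),post=(153,126,167,156),meter=(316,176,372,242),cap=(192,134,209,148))}
for n,d in S.items():
    P=cloud(d)
    for k,(a,b,c,e) in rg[n].items():
        Q=P[b:e,a:c].reshape(-1,3);Q=Q[np.isfinite(Q[:,0])&(Q[:,2]>12)]
        zt=np.percentile(Q[:,2],99)
        T=Q[Q[:,2]>zt-5].astype(np.float32)
        c2,rad=cv2.minEnclosingCircle(T[:,:2])
        print(n,k,'ztop',round(zt,1),'circ',np.round(c2,1),round(rad,1),'mean',T.mean(0).round(1),len(T))
```

```text
Traceback (most recent call last):
cv2.error: OpenCV(4.12.0) /io/opencv/modules/imgproc/src/shapedescr.cpp:201: error: (-215:Assertion failed) count >= 0 && (depth == CV_32F || depth == CV_32S) in function 'minEnclosingCircle'
```

```bash
cat > m.py <<'E'
from h import *
S={n:dict(np.load(f'pics/{n}.npz')) for n in('s0','d0')}
rg={'s0':dict(cup=(180,210,212,244),big=(152,176,188,214),small=(198,194,216,213),hop=(268,176,313,215),post=(330,155,342,182),meter=(200,238,274,288),cap=(313,172,328,182)),
    'd0':dict(cup=(298,234,338,276),big=(236,282,294,348),small=(238,256,266,280),hop=(198,145,258,190),post=(153,126,167,156),meter=(316,176,372,242),cap=(192,134,209,148))}
for n,d in S.items():
    P=cloud(d)
    for k,(a,b,c,e) in rg[n].items():
        Q=P[b:e,a:c].reshape(-1,3);Q=Q[np.isfinite(Q[:,0])]
        Q=Q[(Q[:,2]>12)]
        zt=np.percentile(Q[:,2],97)
        T=np.ascontiguousarray(Q[Q[:,2]>zt-5][:,:2],dtype=np.float32).reshape(-1,1,2)
        c2,rad=cv2.minEnclosingCircle(T)
        print(n,k,'ztop',round(zt,1),'circ',np.round(c2,1),round(rad,1),'mean',T.mean((0,1)).round(1),len(T))
E
python3 m.py; python3 -c "
from h import *
for n in('s0','d0'):
    d=dict(np.load(f'pics/{n}.npz'));print(d['z_map'].min(),d['z_map'].max(),(d['z_map']>0).mean()); P=cloud(d); print(P[200,200],P[300,150])"
```

```text
s0 cup ztop 74.2 circ [ 536.  -254.1] 35.9 mean [ 534.4 -254.6] 111
s0 big ztop 102.6 circ [ 365.8 -277.4] 47.8 mean [ 382.8 -285.1] 111
s0 small ztop 72.7 circ [ 518.9 -229.6] 12.2 mean [ 515.5 -230.8] 19
s0 hop ztop 112.4 circ [554.5  25.1] 61.8 mean [568.4  17.2] 127
s0 post ztop 114.3 circ [500.8 221. ] 8.1 mean [500.4 221.1] 13
s0 meter ztop 42.8 circ [ 683.3 -218.8] 54.2 mean [ 711.6 -198.9] 159
s0 cap ztop 110.4 circ [554.3 126.8] 19.6 mean [554.9 125.2] 56
d0 cup ztop 72.1 circ [ 535.3 -257.7] 34.0 mean [ 532.1 -261.6] 190
d0 big ztop 102.1 circ [ 364.3 -281.3] 47.8 mean [ 356.3 -289.3] 412
d0 small ztop 101.2 circ [ 388.3 -241.8] 11.2 mean [ 389.8 -243.8] 31
d0 hop ztop 111.2 circ [554.   21.7] 62.5 mean [549.4  19.1] 226
d0 post ztop 113.1 circ [500. 217.] 8.0 mean [500.  215.5] 21
d0 meter ztop 64.3 circ [ 560.4 -253. ] 19.6 mean [ 564.1 -249.9] 99
d0 cap ztop 108.2 circ [550.5 109.9] 29.2 mean [554.1 119.9] 104
0.0 3999.9363 0.9936930338541666
[ 432.89359777 -207.98257725   51.10490762] [ 697.78715141 -427.00065685    1.30693556]
0.0 3255.9827 0.9959564208984375
[486.17565535  55.11305219  -1.71664204] [ 2.50439177e+02 -8.60695384e+01  8.57262179e-02]
```

Run:
```python
from h import *
H=np.zeros((60,60))
for n in('s0','d0'):
    P=cloud(dict(np.load(f'pics/{n}.npz'))).reshape(-1,3);P=P[np.isfinite(P[:,0])]
    i=((P[:,0]-260)//10).astype(int);j=((P[:,1]+460)//10).astype(int)
    m=(i>=0)&(i<60)&(j>=0)&(j<60)&(P[:,2]>8)&(P[:,2]<250)
    np.maximum.at(H,(i[m],j[m]),P[m,2])
n,L,st,c=cv2.connectedComponentsWithStats((H>0).astype(np.uint8))
for k in range(1,n):
    x=st[k]
    if x[4]>4: print('y',x[0]*10-460,(x[0]+x[2])*10-460,'x',x[1]*10+260,(x[1]+x[3])*10+260,'h',H[L==k].max().round())
for row in range(8,50): print(260+row*10,''.join('.' if v==0 else str(int(min(v//12,9))) for v in H[row]))
```

```text
y -330 -220 x 310 420 h 106.0
y -420 -360 x 370 450 h 33.0
y -220 -160 x 390 460 h 53.0
y -460 -360 x 490 610 h 30.0
y -40 140 x 480 620 h 116.0
y -300 -220 x 500 580 h 77.0
y -280 -130 x 600 790 h 47.0
y -460 -430 x 730 860 h 34.0
y 40 140 x 750 860 h 30.0
340 .............88.....488.....................................
350 .............88....0.788....................................
360 .............83......78.....................................
370 .....1.2.....88...0.088.....................................
380 ....222222...884..0.588.....................................
390 ....222222....888226888....43...............................
400 ....222222....88888888...44444..............................
410 ....222222......8888....44..44..............................
420 ....222222..............44..24..............................
430 ....222222..............443244..............................
440 .....22220...............4444...............................
450 ...........................4................................
460 ..........................................................
[... 1187 characters left out ...]
........22323333332...............................
660 ...................2233332322...............................
670 ...................22333322322..............................
680 ...................12222323332..............................
690 ....................22333333322.............................
700 ....................22333333322.............................
710 .....................2233333232.............................
720 .....................22333333332............................
730 0.....................2233333232............................
740 10....................22333223322...........................
750 00.....................2232333322..................0000.....
```

```bash
python3 -m inch '[[0,0,0.037,0,0,0,0],[0,0,0.037,0,0,0,0],[0,0,0.037,0,0,0,0],[0,0,0.037,0,0,0,0],[0,0,0.037,0,0,0,0]]' && python3 -m inch '[[0,0,0.037,0,0,0,0],[0,0,0.037,0,0,0,0],[0,0,0.037,0,0,0,0],[0,0,0.037,0,0,0,0],[0,0,0.037,0,0,0,0],[0,0,0,0,0,0,0]]' && python3 -m inch '[[0,0,0,-0.9,0.35,0,0],[0,0,0,-0.9,0.35,0,0],[0,0,0,-0.9,0.35,0,0],[0,0,0,-0.9,0.35,0,0],[0,0,0,-0.9,0.35,0,0],[0,0,0,-0.9,0.35,0,0],[0,0,0,-0.9,0.35,0,0],[0,0,0,-0.9,0.35,0,0]]'; python3 -c "
from rig import r;print(r.sense()['qpos'])"
```

```text
clock: 0.52
eef_pos: [248.3, 573.2, 232.2]
tcp_rot: [-3.141, 0.001, 2.146]
contact_force: [-0.1, -0.5, 0.7]
opening: 1.004
grasp_force: 0.0
clock: 1.02
eef_pos: [248.3, 573.2, 232.3]
tcp_rot: [-3.141, 0.001, 1.565]
contact_force: [-0.8, -0.3, 0.9]
opening: 1.003
grasp_force: 0.0
clock: 1.68
eef_pos: [318.5, 392.2, 232.5]
tcp_rot: [-3.141, 0.0, 1.575]
contact_force: [0.9, -0.5, -0.0]
opening: 0.996
grasp_force: 0.0
[ 8.85803777e-01  1.66469089e-01  1.88500544e+00 -2.40350876e-05
  1.09042057e+00  8.81609539e-01]
```

```bash
python3 -m inch '[[0,0,0,-0.87,0.35,0,0],[0,0,0,-0.87,0.35,0,0],[0,0,0,-0.87,0.35,0,0],[0,0,0,-0.87,0.35,0,0],[0,0,0,-0.87,0.35,0,0],[0,0,0,-0.87,0.35,0,0],[0,0,0,-0.87,0.35,0,0],[0,0,0,-0.87,0.35,0,0]]' >/dev/null && python3 -m inch '[[0,0,0,-0.87,0.35,0,0],[0,0,0,-0.87,0.35,0,0],[0,0,0,-0.87,0.35,0,0],[0,0,0,-0.87,0.35,0,0],[0,0,0,-0.87,0.35,0,0],[0,0,0,-0.87,0.35,0,0],[0,0,0,-0.87,0.35,0,0],[0,0,0,-0.87,0.35,0,0]]' >/dev/null&& python3 -m inch '[[0,0,0,-0.87,0.35,0,0],[0,0,0,-0.87,0.35,0,0],[0,0,0,-0.87,0.35,0,0],[0,0,0,-0.87,0.35,0,0],[0,0,0,-0.87,0.35,0,0],[0,0,0,-0.87,0.35,0,0],[0,0,0,-0.87,0.35,0,0],[0,0,0,-0.87,0.35,0,0]]'; python3 -m inch '[[0,-0.036,0,0,0,0,0],[0,-0.036,0,0,0,0,0],[0,-0.036,0,0,0,0,0],[0,-0.036,0,0,0,0,0],[0,0,0,0,0,0,0]]'; python3 -c "
from rig import r;print(r.sense()['qpos'])"
```

```text
clock: 3.68
eef_pos: [528.3, -129.7, 232.5]
tcp_rot: [-3.141, -0.0, 1.575]
contact_force: [0.5, 0.9, -0.4]
opening: 1.004
grasp_force: 0.0
clock: 4.1
eef_pos: [527.7, -126.8, 231.4]
tcp_rot: [-3.138, 0.458, 1.579]
contact_force: [0.1, 0.6, -1.7]
opening: 0.999
grasp_force: 0.0
[ 0.04279825  0.24385929  1.87557278 -0.51766674  1.10257358  0.29233145]
```

```bash
python3 -m inch '[[0,-0.032,0,0,0,0,0],[0,-0.032,0,0,0,0,0],[0,-0.032,0,0,0,0,0],[0,-0.032,0,0,0,0,0],[0,-0.032,0,0,0,0,0]]'>/dev/null; python3 -m inch '[[0,0,0,0.61,0.06,0.86,0],[0,0,0,0.61,0.06,0.86,0],[0,0,0,0.61,0.06,0.86,0],[0,0,0,0.61,0.06,0.86,0],[0,0,0,0.61,0.06,0.86,0],[0,0,0,0,0,0,0]]'; python3 -c "
from h import *
print(r.sense()['qpos']);d=shot('wrist','w1')"
```

```text
clock: 5.02
eef_pos: [533.0, -174.0, 104.3]
tcp_rot: [-3.124, 0.953, 1.583]
contact_force: [-1.2, 0.4, 0.1]
opening: 1.0
grasp_force: 0.0
[ 0.18943343  0.63039003  1.95625518 -1.06560717  1.15102855  0.95718686]
```

View pics/w1.png

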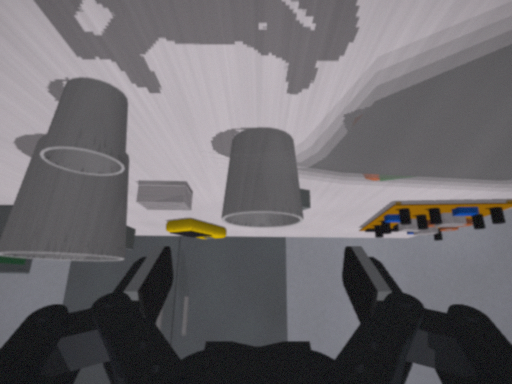

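The wrist image appears upside down. The cup, centred at about (262,180), lies midway between the fingers (157 and 362), so it is lined up. The meter on the right stays clear, so I'll advance and grip.

```bash
python3 -m inch '[[0,0,0,-0.02,0.02,0.64,0],[0,0,0,-0.02,0.02,0.64,0],[0,0,0,-0.02,0.02,0.64,0],[0,0,0,0,0.02,0.64,0],[0,0,0,0,0,0.64,0],[0,0,0,0,0,0.64,0],[0,0,0,0,0,0,0]]' 30; python3 -m inch '[[0,0,0,0,0,0,0.5],[0,0,0,0,0,0,0.5],[0,0,0,0,0,0,0.5],[0,0,0,0,0,0,0.5],[0,0,0,0,0,0,0.5],[0,0,0,0,0,0,0.5]]' 30; python3 -c "
from h import *
print(r.sense()['qpos'])"
```

```text
clock: 5.65
eef_pos: [537.1, -253.2, 54.7]
tcp_rot: [-3.138, 0.955, 1.572]
contact_force: [-0.5, -0.3, 0.9]
opening: 1.0
grasp_force: 0.0
clock: 6.15
eef_pos: [538.1, -250.9, 56.0]
tcp_rot: [3.14, 0.956, 1.57]
contact_force: [-2.8, 1.0, 6.2]
opening: 0.735
grasp_force: 29.7
[ 0.04910907  0.71705476  1.96810061 -1.22970866  1.04728508  1.03848592]
```

```bash
python3 -m inch '[[0,0,0,-0.35,0,-0.25,0.5],[0,0,0,-0.72,0,-0.51,0.5],[0,0,0,-0.72,0,-0.51,0.5],[0,0,0,-0.72,0,-0.51,0.5],[0,0,0,-0.72,0,-0.51,0.5],[0,0,0,-0.72,0,-0.51,0.5],[0,0,0,-0.72,0,-0.51,0.5],[0,0,0,-0.72,0,-0.51,0.5]]' 40; python3 -m inch '[[0,0,0,0.54,0,-0.76,0.5],[0,0,0,0.54,0,-0.76,0.5],[0,0,0,0.54,0,-0.76,0.5],[0,0,0,0.54,0,-0.76,0.5],[0,0,0,0.54,0,-0.76,0.5],[0,0,0,0.54,0,-0.76,0.5],[0,0,0,0,0,0,0.5]]'; python3 -c "
from h import *
print(r.sense()['qpos'])"
```

```text
clock: 6.82
eef_pos: [537.5, -250.6, 221.3]
tcp_rot: [3.141, 0.954, 1.571]
contact_force: [0.4, 0.2, -1.8]
opening: 0.73
grasp_force: 41.5
clock: 7.4
eef_pos: [538.4, -107.4, 219.6]
tcp_rot: [3.14, 0.952, 1.573]
contact_force: [-0.0, 0.7, -2.3]
opening: 0.73
grasp_force: 41.6
[ 0.30461843  0.45572715  1.88626413 -0.92651122  1.33720126  0.79086906]
```

```bash
python3 -m inch '[[0,0,0,0.52,0,-0.73,0.5],[0,0,0,0.52,0,-0.73,0.5],[0,0,0,0.52,0,-0.73,0.5],[0,0,0,0.52,0,-0.73,0.5],[0,0,0,0.52,0,-0.73,0.5],[0,-0.035,0,0,0,0,0.5],[0,-0.035,0,0,0,0,0.5],[0,0,0,0,0,0,0.5]]'; python3 -m inch '[[0,0,-0.036,0,0,0,0.5],[0,0,-0.036,0,0,0,0.5],[0,0,-0.036,0,0,0,0.5],[0,0,-0.036,0,0,0,0.5],[0,0,-0.036,0,0,0,0.5],[0,0,-0.036,0,0,0,0.5],[0,0,-0.036,0,0,0,0.5],[0,0,-0.036,0,0,0,0.5]]'; python3 -m inch '[[0,0,-0.036,0,0,0,0.5],[0,0,-0.036,0,0,0,0.5],[0,0,-0.036,0,0,0,0.5],[0,0,-0.036,0,0,0,0.5],[0,0,-0.036,0,0,0,0.5],[0,0,-0.036,0,0,0,0.5],[0,0,0,0,0,0,0.5]]'; python3 -c "
from h import *
from scipy.spatial.transform import Rotation as R
s=r.sense();print(s['qpos']);print(R.from_euler('xyz',s['tcp_rot']).as_matrix().round(3))"
```

```text
clock: 8.07
eef_pos: [536.7, 1.7, 216.6]
tcp_rot: [-3.128, 1.18, 1.586]
contact_force: [-1.0, -0.2, -3.1]
opening: 0.729
grasp_force: 42.2
clock: 8.73
eef_pos: [537.6, 0.4, 219.4]
tcp_rot: [-2.064, 0.6, 2.846]
contact_force: [0.5, -0.3, -1.8]
opening: 0.734
grasp_force: 42.0
clock: 9.32
eef_pos: [537.7, 0.3, 219.4]
tcp_rot: [-1.971, -0.016, -3.136]
contact_force: [0.1, 1.3, -2.3]
opening: 0.732
grasp_force: 41.7
[ 0.52680379  0.62235257  1.7745416  -0.92053471  1.59837774 -0.64346621]
[[-1.    -0.017 -0.001]
 [-0.006  0.39  -0.921]
 [ 0.016 -0.921 -0.39 ]]
```

```bash
python3 -m inch '[[0,0,0,0,0.74,0.31,0.5],[0,0,0,0,0.74,0.31,0.5],[0,0,-0.036,0,0,0,0.5],[0,0,-0.036,0,0,0,0.5],[0,0,-0.036,0,0,0,0.5],[0,0,-0.036,0,0,0,0.5],[0,0,-0.036,0,0,0,0.5],[0,0,-0.036,0,0,0,0.5]]'; python3 -m inch '[[0,0,-0.036,0,0,0,0.5],[0,0,-0.036,0,0,0,0.5],[0,0,-0.036,0,0,0,0.5],[0,0,-0.036,0,0,0,0.5],[0,0,-0.036,0,0,0,0.5],[0,0,-0.036,0,0,0,0.5],[0,0,-0.03,0,0,0,0.5],[0,0,0,0,0,0,0.5]]'; python3 -c "
from h import *
from scipy.spatial.transform import Rotation as R
s=r.sense();print(s['qpos']);print(R.from_euler('xyz',s['tcp_rot']).as_matrix().round(3))
a=shot('scene','s2');b=shot('side','d2')
A=a['pixels'][90:250,200:400];B=b['pixels'][80:240,130:330]
cv2.imwrite('pics/p2.png',cv2.resize(np.hstack([A,B])[:,:,::-1],(800,320)))"
```

```text
clock: 9.98
eef_pos: [537.3, 0.4, 179.0]
tcp_rot: [-2.072, -0.629, -2.83]
contact_force: [-0.5, -0.3, -2.1]
opening: 0.725
grasp_force: 41.4
clock: 10.65
eef_pos: [537.3, 0.4, 179.1]
tcp_rot: [-2.895, -1.159, -1.84]
contact_force: [0.4, -0.7, -1.1]
opening: 0.73
grasp_force: 41.2
[ 0.52752545  0.68508025  1.78077664 -0.92056378  1.55820252 -2.03513807]
[[-0.106 -0.994 -0.001]
 [-0.386  0.042 -0.921]
 [ 0.916 -0.098 -0.388]]
```

View pics/p2.png

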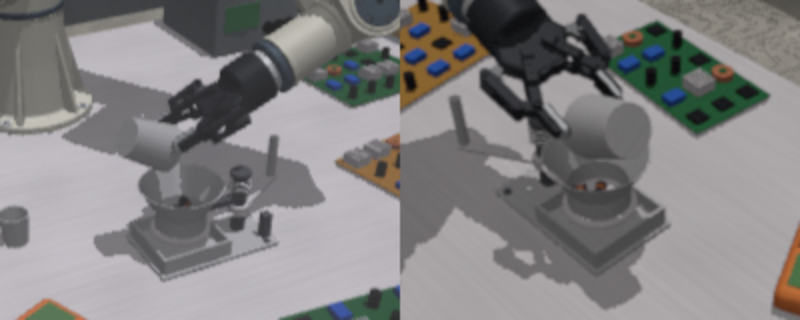

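The cup is inverted over the hopper and copper chokes are visible inside it: left panel (185,200), right panel (590,187). I'll tilt further to be sure the cup is empty.

```bash
python3 -m inch '[[0,0.034,0,0,0,0,0.5],[0,0.034,0,0,0,0,0.5],[0,0.034,0,0,0,0,0.5],[0,0,-0.03,0,0,0,0.5],[0,0,0,0,0,0,0.5],[0,0,0,0,0,0,0.5],[0,0,0,0,0,0,0.5],[0,0,0,0,0,0,0.5]]'; python3 -c "
from h import *
from scipy.spatial.transform import Rotation as R
s=r.sense();print(s['qpos']);print(R.from_euler('xyz',s['tcp_rot']).as_matrix().round(3))"
```

```text
clock: 11.42
eef_pos: [537.5, 0.5, 179.5]
tcp_rot: [-3.026, -1.491, -1.721]
contact_force: [0.1, 0.7, -1.5]
opening: 0.731
grasp_force: 41.5
[ 0.55273176  0.87590488  1.71289652 -1.01883222  1.79548539 -2.02667377]
[[-0.012 -0.999 -0.034]
 [-0.078  0.035 -0.996]
 [ 0.997 -0.009 -0.079]]
```

```bash
python3 -m inch '[[0,0,0,0.85,0,0,0.5],[0,0,0,0.85,0,0,0.5],[0,0,0.0356,0,0,0,0.5],[0,0,0.0356,0,0,0,0.5],[0,0,0.0356,0,0,0,0.5],[0,0,0.0356,0,0,0,0.5],[0,0,0.0356,0,0,0,0.5],[0,0,0.0356,0,0,0,0.5]]' >/dev/null; python3 -m inch '[[0,0,0.0356,0,0,0,0.5],[0,0,0.0356,0,0,0,0.5],[0,0,0.0356,0,0,0,0.5],[0,0,0.0356,0,0,0,0.5],[0,0,0.0356,0,0,0,0.5],[0,0,0.0356,0,0,0,0.5],[0,0,0.0356,0,0,0,0.5],[0,0,0.0356,0,0,0,0.5]]' >/dev/null; python3 -m inch '[[0,0,0.0356,0,0,0,0.5],[0,0,0.0356,0,0,0,0.5],[0,0,0.0356,0,0,0,0.5],[0,0,0.0356,0,0,0,0.5],[0,0,0.0356,0,0,0,0.5],[0,0,0.0356,0,0,0,0.5],[0,0,0.0356,0,0,0,0.5],[0,0,0.0356,0,0,0,0.5]]' >/dev/null; python3 -m inch '[[0,0,0.0356,0,0,0,0.5],[0,0,0.0356,0,0,0,0.5],[0,0,0.0356,0,0,0,0.5],[0,0,0.0356,0,0,0,0.5],[0,0.034,0,0,0,0,0.5],[0,0.034,0,0,0,0,0.5],[0,0.034,0,0,0,0,0.5],[0,0.034,0,0,0,0,0.5]]';python3 -m inch '[[0,0.034,0,0,0,0,0.5],[0,0,0,0,0,0,0.5]]'; python3 -c "
from h import *
from scipy.spatial.transform import Rotation as R
s=r.sense();print(s['qpos']);print(R.from_euler('xyz',s['tcp_rot']).as_matrix().round(3))"
```

```text
clock: 14.08
eef_pos: [537.3, -2.1, 221.9]
tcp_rot: [-2.706, 1.015, 1.932]
contact_force: [-0.1, -1.0, -2.3]
opening: 0.724
grasp_force: 42.2
clock: 14.25
eef_pos: [538.7, -3.3, 224.9]
tcp_rot: [-2.777, 0.917, 1.847]
contact_force: [0.3, -0.2, -1.0]
opening: 0.728
grasp_force: 42.0
[ 0.43375256  0.55786032  1.6956296  -0.74315796  1.57616185  0.61239581]
[[-0.166  0.976 -0.141]
 [ 0.585 -0.018 -0.811]
 [-0.794 -0.217 -0.568]]
```

```bash
cat > go.py <<'E'
import sys
from h import *
from scipy.spatial.transform import Rotation as R
def to(rpy,pos):
    s=r.sense();C=R.from_euler('xyz',s['tcp_rot']);T=R.from_euler('xyz',rpy)
    print('rot/pi',((C.inv()*T).as_rotvec()/np.pi).round(4),'shift/25 after turn',(T.inv().apply(np.array(pos)-s['eef_pos'])/25).round(2),s['qpos'].round(2))
if __name__=='__main__':
    a=list(map(float,sys.argv[1:])); to(a[:3],a[3:])
E
python3 go.py 3.1416 0.956 1.57 537.5 -251 120
```

```text
rot/pi [-0.0448 -0.0025  0.0536] shift/25 after turn [-2.29 -0.04 10.51] [ 0.43  0.56  1.7  -0.74  1.58  0.61]
```

```bash
python3 -m inch '[[-0.0224,-0.001,0.0268,0,0,0,0.5],[-0.0224,-0.001,0.0268,0,0,0,0.5],[0,0,0,-0.21,0,0.95,0.5],[0,0,0,-0.21,0,0.95,0.5],[0,0,0,-0.21,0,0.95,0.5],[0,0,0,-0.21,0,0.95,0.5],[0,0,0,-0.21,0,0.95,0.5]]' >/dev/null; python3 -m inch '[[0,0,0,-0.21,0,0.95,0.5],[0,0,0,-0.21,0,0.95,0.5],[0,0,0,-0.21,0,0.95,0.5],[0,0,0,-0.21,0,0.95,0.5],[0,0,0,-0.21,0,0.95,0.5],[0,0,0,-0.21,0,0.95,0.5],[0,0,0,0,0,0,0.5]]'; python3 go.py 3.1416 0.956 1.57 537.5 -251 58
```

```text
clock: 15.42
eef_pos: [534.5, -252.9, 117.4]
tcp_rot: [-3.12, 0.964, 1.589]
contact_force: [-0.6, 0.9, -1.8]
opening: 0.73
grasp_force: 42.2
rot/pi [-0.002   0.0026  0.0034] shift/25 after turn [1.98 0.12 1.31] [ 0.05  0.61  1.97 -1.17  1.1   0.91]
```

```bash
python3 -m inch '[[-0.002,0.0026,0.0034,0.49,0.03,0.33,0.5],[0,0,0,0.49,0.03,0.33,0.5],[0,0,0,0.49,0.03,0.33,0.5],[0,0,0,0.49,0.03,0.33,0.5],[0,0,0,0,0,0,0.5],[0,0,0,0.04,0,0.03,0.5],[0,0,0,0,0,0,0.5]]'; python3 go.py 3.1416 0.956 1.57 537.5 -251 56
```

```text
clock: 16.0
eef_pos: [539.6, -248.6, 58.9]
tcp_rot: [3.137, 0.955, 1.569]
contact_force: [-0.3, -0.2, -1.4]
opening: 0.727
grasp_force: 42.2
rot/pi [ 0.0013 -0.0005 -0.0001] shift/25 after turn [ 0.04 -0.09  0.15] [ 0.05  0.71  1.97 -1.22  1.05  1.03]
```

```bash
python3 -m inch '[[0,0,0,0.05,0,0.035,0.5],[0,0,0,0.05,0,0.035,0.5],[0,0,0,0,0,0,0.5]]'; python3 go.py 3.1416 0.956 1.57 537.5 -251 56
```

```text
clock: 16.25
eef_pos: [540.0, -248.9, 56.3]
tcp_rot: [3.135, 0.954, 1.567]
contact_force: [-0.1, 1.2, 0.6]
opening: 0.73
grasp_force: 42.3
rot/pi [ 0.0014 -0.0005 -0.0005] shift/25 after turn [-0.04 -0.1   0.07] [ 0.05  0.72  1.97 -1.23  1.05  1.04]
```

```bash
python3 -m inch '[[0,0,0,0.02,0,0.015,0.5],[0,0,0,0,0,0,0.2],[0,0,0,0,0,0,0.1],[0,0,0,0,0,0,0],[0,0,0,0,0,0,0],[0,0,0,0,0,0,0],[0,0,0,0,0,0,0]]'; python3 -m inch '[[0,0,0,0,0,-0.6,0],[0,0,0,0,0,-0.8,0],[0,0,0,0,0,-0.9,0],[0,0,0,0,0,-0.9,0],[0,0,0,0,0,-0.9,0],[0,0,0,0,0,-0.9,0],[0,0,0,0,0,0,0]]'; python3 -c "
from h import *
a=shot('scene','s3');b=shot('side','d3')
A=a['pixels'][160:270,160:350];B=b['pixels'][120:290,140:400]
cv2.imwrite('pics/p3.png',np.vstack([cv2.resize(A,(520,300)),cv2.resize(B,(520,300))])[:,:,::-1])"; python3 go.py 3.1416 0 1.5708 430 219 200
```

```text
clock: 16.83
eef_pos: [539.6, -248.9, 54.8]
tcp_rot: [3.137, 0.954, 1.569]
contact_force: [-0.1, 0.3, -0.5]
opening: 1.003
grasp_force: 0.0
clock: 17.42
eef_pos: [540.9, -144.4, 129.1]
tcp_rot: [3.131, 0.953, 1.566]
contact_force: [0.6, 0.5, -0.8]
opening: 0.998
grasp_force: 0.0
rot/pi [1.500e-03 3.034e-01 3.000e-04] shift/25 after turn [14.62 -4.39 -2.9 ] [ 0.24  0.6   1.94 -1.02  1.19  0.93]
```

View pics/p3.png

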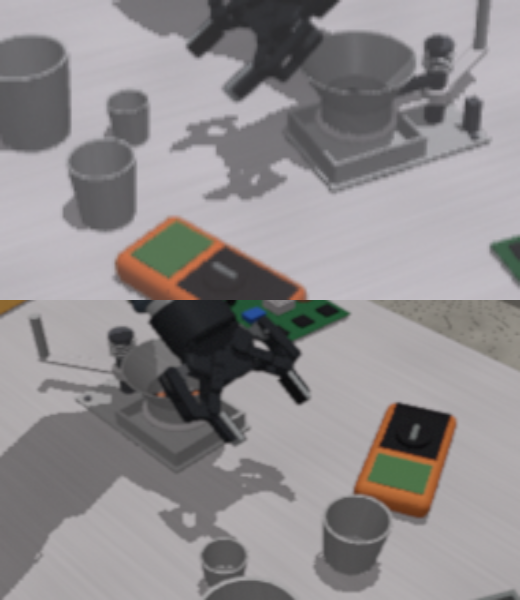

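The cup stands upright and empty: top panel (103,185), bottom panel (357,535). The meter is undisturbed and the chokes are in the hopper. Next I'll raise the tool to vertical, look into the hopper, then go to the post.

```bash
python3 -m inch '[[0,0,0,-0.8,0,-0.57,0],[0,0,0,-0.8,0,-0.57,0],[0,0,0,-0.8,0,-0.57,0],[0,0,0,-0.8,0,-0.57,0],[0,0,0,-0.8,0,-0.57,0]]'>/dev/null; python3 -m inch '[[0,0.0379,0,0,0,0,0],[0,0.0379,0,0,0,0,0],[0,0.0379,0,0,0,0,0],[0,0.0379,0,0,0,0,0],[0,0.0379,0,0,0,0,0],[0,0.0379,0,0,0,0,0],[0,0.0379,0,0,0,0,0],[0,0.0379,0,0,0,0,0]]' >/dev/null; python3 -m inch '[[0,0,0,0.8,0,0,0.3],[0,0,0,0.8,0,0,0.3],[0,0,0,0.8,0,0,0.3],[0,0,0,0.8,0,0,0.3],[0,0,0,0.8,0,0,0.3],[0,0,0,0,0,0,0.3]]'; python3 -c "
from h import *
d=shot('wrist','w4')"; python3 go.py 3.1416 0 1.5708 500 218 200
```

```text
clock: 19.1
eef_pos: [537.8, -45.5, 248.6]
tcp_rot: [3.141, 0.001, 1.572]
contact_force: [1.2, -0.2, 0.2]
opening: 0.704
grasp_force: 0.0
rot/pi [0.0002 0.0004 0.0006] shift/25 after turn [10.59 -1.52  1.95] [-0.09  0.2   1.8  -0.    1.14 -0.09]
```

View pics/w4.png

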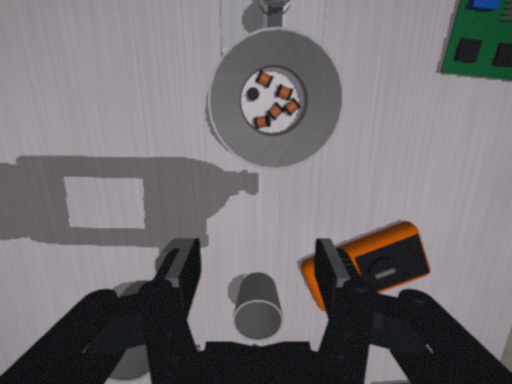

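All six chokes are in the hopper: five lying at about (265,78), (284,92), (292,106), (276,111) and (262,121), and one standing at (253,94). On to the post.

```bash
python3 -m inch '[[0,0,0,0.88,-0.127,0,0],[0,0,0,0.88,-0.127,0,0],[0,0,0,0.88,-0.127,0,0],[0,0,0,0.88,-0.127,0,0],[0,0,0,0.88,-0.127,0,0],[0,0,0,0.88,-0.127,0,0]]'>/dev/null;python3 -m inch '[[0,0,0,0.88,-0.127,0,0],[0,0,0,0.88,-0.127,0,0],[0,0,0,0.88,-0.127,0,0],[0,0,0,0.88,-0.127,0,0],[0,0,0,0.88,-0.127,0,0],[0,0,0,0.88,-0.127,0,0],[0,0,0,0,0,0,0]]';python3 go.py 3.1416 0 1.5708 500 218 95
python3 -m inch '[[0,0,0,0,0,0.9,0],[0,0,0,0,0,0.9,0],[0,0,0,0,0,0.9,0],[0,0,0,0,0,0.9,0],[0,0,0,0,0,0.9,0],[0,0,0,0,0,0.8,0],[0,0,0,0,0,0.8,0],[0,0,0,0,0,0,0]]'
python3 go.py 3.1416 0 1.5708 500 218 95; python3 -c "
from h import *
a=shot('scene','s5');b=shot('side','d5')
A=a['pixels'][130:240,240:400];B=b['pixels'][90:220,110:300]
cv2.imwrite('pics/p5.png',np.hstack([cv2.resize(A,(400,280)),cv2.resize(B,(400,280))])[:,:,::-1])"
```

```text
clock: 20.23
eef_pos: [500.3, 218.7, 248.8]
tcp_rot: [3.14, 0.001, 1.573]
contact_force: [0.4, -1.2, 0.3]
opening: 0.999
grasp_force: 0.0
rot/pi [0.0006 0.0003 0.0006] shift/25 after turn [-0.03 -0.01  6.15] [ 0.41  0.21  1.79 -0.    1.14  0.41]
clock: 20.9
eef_pos: [498.6, 214.3, 93.1]
tcp_rot: [-3.138, 0.004, 1.571]
contact_force: [-0.7, -0.6, -0.3]
opening: 1.0
grasp_force: 0.0
rot/pi [-0.0011  0.0014  0.0001] shift/25 after turn [ 0.15  0.06 -0.08] [ 0.4   0.41  1.92 -0.    0.82  0.41]
```

View pics/p5.png

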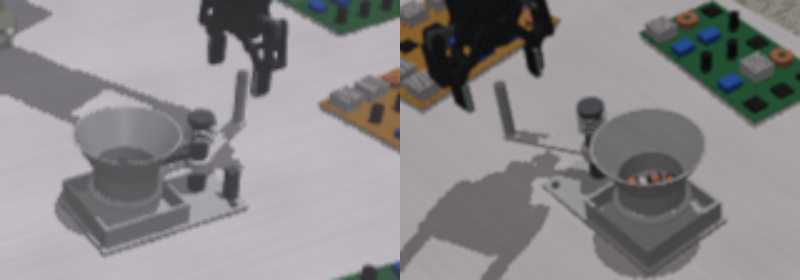

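Run:
```python
from h import *
s=r.sense();print(s['eef_pos'].round(1))
for n,(x0,y0,sx,sy,o) in {'s5':(240,130,2.5,280/110,0),'d5':(110,90,400/190,280/130,400)}.items():
    d=dict(np.load(f'pics/{n}.npz'));W=np.linalg.inv(d['cam_to_world']);f=foc(d)
    for p in [(498.6-42,214.3,84),(498.6+42,214.3,84),(500,218,113),(500,218,43),(498.6,214.3,84)]:
        q=W@[*p,1];u=f*q[0]/q[2]+d['cx'];v=f*q[1]/q[2]+d['cy'];print(n,p,((u-x0)*sx+o).round(),((v-y0)*sy).round())
    P=cloud(d).reshape(-1,3);m=(abs(P[:,0]-500)<120)&(abs(P[:,1]-240)<90)&(P[:,2]>47)&(P[:,2]<180);Q=P[m]
    for z in range(47,180,12):
        t=Q[(Q[:,2]>=z)&(Q[:,2]<z+12)]
        if len(t):print(z,len(t),t.min(0).round(),t.max(0).round())
```

```text
[500.5 215.7  96.5]
s5 (456.6, 214.3, 84) 215.0 78.0
s5 (540.6, 214.3, 84) 254.0 108.0
s5 (500, 218, 113) 239.0 72.0
s5 (500, 218, 43) 235.0 121.0
s5 (498.6, 214.3, 84) 234.0 93.0
47 36 [498. 151.  47.] [594. 226.  59.]
59 12 [500. 215.  60.] [508. 225.  71.]
71 15 [496. 215.  72.] [509. 228.  83.]
83 17 [493. 215.  85.] [507. 225.  94.]
95 15 [496. 214.  95.] [545. 224. 107.]
107 57 [448. 204. 107.] [554. 227. 119.]
119 54 [443. 203. 119.] [555. 225. 130.]
131 52 [441. 203. 131.] [555. 227. 143.]
143 44 [437. 202. 144.] [571. 225. 155.]
155 99 [427. 199. 155.] [573. 229. 167.]
167 117 [424. 196. 167.] [571. 228. 179.]
179 14 [437. 197. 179.] [570. 219. 180.]
d5 (456.6, 214.3, 84) 473.0 123.0
d5 (540.6, 214.3, 84) 533.0 91.0
d5 (500, 218, 113) 498.0 84.0
d5 (500, 218, 43) 509.0 133.0
d5 (498.6, 214.3, 84) 504.0 106.0
47 24 [495. 210.  47.] [506. 222.  59.]
59 22 [494. 207.  61.] [508. 220.  71.]
71 21 [494. 210.  72.] [505. 220.  82.]
83 25 [494. 209.  83.] [507. 220.  95.]
95 26 [494. 205.  96.] [544. 222. 106.]
107 80 [444. 200. 107.] [555. 223. 119.]
119 77 [443. 199. 119.] [558. 221. 131.]
131 74 [443. 198. 131.] [555. 222. 143.]
143 78 [427. 197. 143.] [568. 221. 155.]
155 215 [425. 194. 155.] [574. 225. 167.]
167 254 [427. 192. 167.] [573. 229. 179.]
179 16 [428. 194. 179.] [563. 220. 180.]
```

The fingers straddle the post but sit a little high: left panel, tips at (215,60) and (262,90) with the post top at (240,72). I'll lower 17 mm and close to a loose cage.

```bash
python3 -m inch '[[0,0,0,0.08,0,0.35,0],[0,0,0,0,0,0.35,0],[0,0,0,0,0,0,0.74],[0,0,0,0,0,0,0.74],[0,0,0,0,0,0,0.74],[0,0,0,0,0,0,0.74],[0,0,0,0,0,0,0.74],[0,0,0,0,0,0,0.74]]' 40;python3 go.py 3.1416 0 1.5708 500 218 79
```

```text
clock: 21.67
eef_pos: [500.8, 219.2, 79.8]
tcp_rot: [3.139, 0.001, 1.573]
contact_force: [-0.4, -0.0, -0.1]
opening: 0.262
grasp_force: 0.0
rot/pi [0.001  0.0003 0.0005] shift/25 after turn [-0.05 -0.03  0.03] [ 0.41  0.43  1.92 -0.    0.79  0.41]
```

```bash
python3 -m inch '[[0,0,0,0,0.14,0,0.74],[0,0,0,0.178,0.34,0,0.74],[0,0,0,0.148,0.356,0,0.74],[0,0,0,0.116,0.368,0,0.74],[0,0,0,0.084,0.376,0,0.74],[0,0,0,0.05,0.38,0,0.74],[0,0,0,0.017,0.384,0,0.74],[0,0,0,0,0,0,0.74]]';python3 go.py 3.1416 0 1.5708 554 232 79
python3 -m inch '[[0,0,0,-0.017,0.384,0,0.74],[0,0,0,-0.05,0.38,0,0.74],[0,0,0,-0.084,0.376,0,0.74],[0,0,0,-0.116,0.368,0,0.74],[0,0,0,0,0,0,0.74]]';python3 go.py 3.1416 0 1.5708 609 218 79
```

```text
clock: 22.33
eef_pos: [560.5, 235.0, 79.4]
tcp_rot: [3.139, 0.0, 1.572]
contact_force: [-4.4, 2.8, 1.7]
opening: 0.257
grasp_force: 2.3
rot/pi [0.0007 0.0001 0.0004] shift/25 after turn [-0.12 -0.26  0.01] [ 0.4   0.5   1.79 -0.    0.85  0.39]
clock: 22.75
eef_pos: [597.3, 227.5, 79.2]
tcp_rot: [3.14, 0.001, 1.572]
contact_force: [-6.0, 3.9, 0.5]
opening: 0.265
grasp_force: 2.6
rot/pi [0.0004 0.0003 0.0003] shift/25 after turn [-0.38  0.47  0.01] [ 0.36  0.54  1.71 -0.    0.88  0.36]
```

```bash
python3 -m inch '[[0,0,0,-0.148,0.32,0,0.74],[0,0,0,-0.17,0.30,0,0.74],[0,0,0,0,0,0,0.74]]';python3 -m inch '[[0,0,0,-0.03,0.06,0,0.74],[0,0,0,0,0,0,0.74]]';python3 -m inch '[[0,0,0,-0.03,0.06,0,0.74],[0,0,0,0,0,0,0.74]]';python3 go.py 3.1416 0 1.5708 613 219 79
```

```text
clock: 23.0
eef_pos: [612.1, 219.4, 79.2]
tcp_rot: [3.141, 0.001, 1.572]
contact_force: [-6.7, 4.5, 0.2]
opening: 0.256
grasp_force: 2.9
clock: 23.17
eef_pos: [612.7, 219.1, 79.2]
tcp_rot: [3.141, 0.001, 1.572]
contact_force: [-5.4, 4.3, -1.2]
opening: 0.258
grasp_force: 2.8
clock: 23.33
eef_pos: [614.0, 218.4, 79.3]
tcp_rot: [3.141, 0.001, 1.572]
contact_force: [-6.1, 4.3, -1.7]
opening: 0.257
grasp_force: 2.9
rot/pi [0.0001 0.0003 0.0004] shift/25 after turn [ 0.02 -0.04  0.01] [ 0.34  0.56  1.68 -0.    0.9   0.34]
```

Near the stop now. I'll nudge until the force rises past the spring force (about 7 N).

```bash
for i in 1; do python3 -m inch '[[0,0,0,-0.02,0.05,0,0.74],[0,0,0,0,0,0,0.74]]'|sed -n 2,4p; python3 -m inch '[[0,0,0,-0.02,0.05,0,0.74],[0,0,0,0,0,0,0.74]]'|sed -n 2,4p;python3 -m inch '[[0,0,0,-0.02,0.05,0,0.74],[0,0,0,0,0,0,0.74]]'|sed -n 2,4p; done
python3 - <<'E'
from h import *
for n in('scene','side'):
    P=cloud(shot(n,n[0]+'6')).reshape(-1,3)
    t=P[(abs(P[:,0]-609)<13)&(abs(P[:,1]-219)<25)&(P[:,2]>46)&(P[:,2]<56)];print(len(t),t.mean(0),t.min(0),t.max(0))
E
```

```text
eef_pos: [615.1, 217.9, 79.2]
tcp_rot: [-3.142, 0.001, 1.572]
contact_force: [-6.8, 4.1, -0.0]
eef_pos: [615.4, 217.7, 79.2]
tcp_rot: [-3.14, 0.001, 1.572]
contact_force: [-10.1, 5.4, 1.0]
eef_pos: [615.6, 217.6, 79.1]
tcp_rot: [-3.138, 0.0, 1.572]
contact_force: [-13.8, 8.3, 4.1]
27 [610.39068555 211.92706972  48.21466714] [597.74465864 194.76268794  46.03557303] [621.11082427 223.07508254  55.12574526]
18 [608.35654658 211.82806362  51.39881581] [601.1157567  208.07068819  46.02865392] [614.40764009 218.53213398  55.23125587]
```

```bash
python3 -m inch '[[0,0,0,-0.01,0.02,0,0.74],[0,0,0,0,0,0,0.74],[0,0,0,0,0,0,0.74],[0,0,0,0,0,0,0.74],[0,0,0,0,0,0,0.74],[0,0,0,0,0,0,0.74],[0,0,0,0,0,0,0.74],[0,0,0,0,0,0,0.74]]'; python3 -c "
from h import *
a=shot('scene','s7');b=shot('side','d7')
A=a['pixels'][165:235,250:350];B=b['pixels'][130:220,180:300]
cv2.imwrite('pics/p7.png',np.hstack([cv2.resize(A,(400,300),interpolation=2),cv2.resize(B,(400,300),interpolation=2)])[:,:,::-1])"
```

```text
clock: 24.6
eef_pos: [615.7, 217.5, 79.1]
tcp_rot: [-3.137, 0.0, 1.572]
contact_force: [-14.4, 9.7, 5.0]
opening: 0.26
grasp_force: 7.5
```

View pics/p7.png

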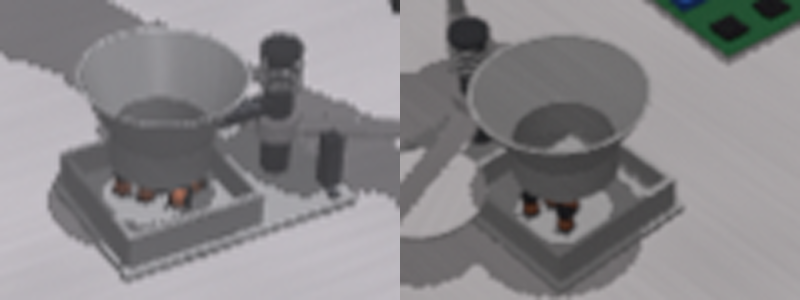

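The chokes are in the tray: left panel (120,187) to (205,187), right panel (530,205) to (570,225). The hopper bore is clear and the disc is swung out. The pushing force has risen well above the spring's, so the arm is on its stop.

```bash
python3 -c "
from rig import r
print(r.sign_off())"
```

```text
the job is handed in; nothing more can be done
None
```

I handed the job in at about 24.6 s: I counted all six chokes in the hopper, the empty cup stands upright and let go, and the gripper is holding the shutter arm at its stop; the drop left the visible part of the bore clear and chokes in the tray, but the hopper hid some, so I couldn't count all six there.

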